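# Fold the flap and shut the instrument case

### The job

Pack up the open instrument case on the bench: first push the flap that stands up inside it down flat over the meter, and only then push the cover shut, fully down on the case. Only push, do not pick anything up, and leave the meter and the things standing around the case where they are.

Things in the scene. Friction and masses are not known exactly. Their poses are not given: they have to be found in the camera images.
- case: Grey plastic instrument case fixed to the bench, 240 mm along its x, 200 mm along its y, rim 80 mm high, walls 5 mm. Origin: centre of its underside, on the bench; z up. The cover is hinged along its +y wall, the flap along its -y wall; both hinge lines run along the case's x. Two small latch plates stand 6 mm proud of the -y wall, below the rim. In its +y half are black moulded-in blocks up to 61 mm high.
- flap (a joint): Angle of the flap in rad: 0 = lying flat inside the case, over the meter; it grows as the flap stands up, 1.57 = upright. Starts between 1.1 and 1.45. The hinge is a little stiff: the flap stays where it is left, about 1 N at its free edge moves it.
- flap_hinge (a point): Middle of the flap's hinge line, at x 0, y -88 mm, z 56 mm in the case's frame. The flap is a bare aluminium plate, 210 mm along the hinge, 112 mm from hinge to free edge, 4 mm thick (centred on the hinge line). Flat, it lies toward the case's +y with its top face at z 58 mm, 22 mm below the rim; raised, that face looks to the case's -y.
- flap_edge (a point): Middle of the flap's free edge, on its top face (the face that looks to the case's -y while it stands), 112 mm from the hinge line.
- cover (a joint): Angle of the cover in rad: 0 = fully shut on the rim; it grows as the cover opens, 1.57 = upright, stop at 1.85 (leaning back to the case's +y). Starts between 1.5 and 1.75. The hinge is stiff: the cover stays at any angle and must be pushed all the way down; about 1 to 4 N near its free edge moves it. A flap that still stands gets in its way and is not pressed flat by it.
- cover_hinge (a point): Middle of the cover's hinge line, at x 0, y +100 mm, z 80.5 mm in the case's frame. The cover is a grey shallow shell, 240 mm along the hinge, 200 mm from hinge to free edge, 22 mm thick outward from the hinge plane; shut, its flat outer face is the top, 102.5 mm above the bench; open, that face looks to the case's +y.
- cover_edge (a point): Middle of the cover's free edge, on its outer face: 200 mm from the hinge line and 22 mm out from the hinge plane.
- meter: Loose black handheld meter, 150 x 74 x 38 mm high with its dial, about 0.3 kg, lying in the -y half of the case, below the flap's folded position. Origin: centre of its underside. To be left alone.
- screwdriver: Loose screwdriver, 180 mm long, lying on the bench by the case. Origin: underside, middle of its length; handle toward its -x. To be left alone.
- jar: Loose small jar, 48 mm across, 65 mm high, standing on the bench by the case. Origin: centre of its underside. To be left alone.
- parts_bin: Loose open parts bin, 90 x 70 x 40 mm high, standing on the bench by the case. Origin: centre of its underside. To be left alone.

How it is judged:
On the way, in this order (a step that is already met when the one before it is completed fails the run):
1. the flap is folded down flat while the cover still stands open (value of joint flap below 0.09 rad and value of joint cover above 1.1 rad), for 0.2 s.
2. the cover is shut over it (value of joint cover below 0.05 rad and value of joint flap below 0.09 rad), for 0.2 s.
At the end, for the whole second after the job is handed in: The flap lies flat (within 0.09 rad) and the cover is fully shut (within 0.05 rad, 10 mm at its edge); the meter lies still within 20 mm, and the screwdriver, jar and bin within 30 mm, of where they were (all of step 2 and linear speed of meter below 0.02 m/s and distance of meter from where it was at the start of the episode below 0.02 m and distance of each of screwdriver, jar, parts_bin from where it was at the start of the episode below 0.03 m); the robot touches nothing.
It fails at once if the cover is swung in while the flap still stands (value of joint cover below 1.1 rad and value of joint flap above 0.3 rad).
It fails at once if the meter is lifted or shifted (not (distance of meter from where it was at the start of the episode below 0.02 m)).
It fails at once if a thing on the bench beside the case is lifted or shifted (not (distance of each of screwdriver, jar, parts_bin from where it was at the start of the episode below 0.03 m)).
It also fails if it takes over 53 s, if anything falls off the work surface, if the arm or the gripper's body presses on something with over 40 N, if the wrist force passes 120 N, or if a joint passes its speed limit or range.

### The arm

A 7-joint arm with a two-finger parallel gripper is mounted at the origin on the work surface. World frame = base frame: x ahead of the robot, y to its left, z up, the work surface at z = 0. Lengths are in m, angles in rad, forces in N, time in s.
With the tool pointing down it reaches from about 0.425 to 0.875 m from the base axis. Payload 4.7 kg.
Tool frame: the origin (TCP) lies on the front face of the gripper's body, between the roots of the fingers; the fingertips stand 70 mm ahead of it and the grasp point (between the pads) lies 51 mm ahead of it (manip.finger_overhang is the distance from the TCP to the fingertips, in m); z points along the fingers, y is the direction in which the jaws open and shut (so a half turn about z gives the same grasp; the last joint's range is limited). The gripper opens to 87 mm and grips with 3 to 60 N. Pads are 19 mm wide; open, the fingers measure 117 mm over their backs; the gripper's body (75 mm by 190 mm) begins 51 mm behind the grasp point.
Start: joints at [-1.091, 0.321, -0.07, 1.45, 0.023, 1.371, -0.057], TCP at [0.292, 0.581, 0.292] pointing down, gripper open.
Joint ranges: [-2.86, 2.86], [-0.3, 2.09], [-1.38, 1.24], [0.06, 2.45], [-1.56, 4.7], [0.09, 2.05], [-2.69, 2.69]. Speed limits (rad/s): [2.57, 2.57, 3.14, 3.14, 3.14, 3.14, 3.14].

### API

Orientations are given as a unit quaternion [w, x, y, z].
In Python, from cell import manip gives the robot as it stands. The module is installed in compiled form; this text tells all that it offers.
- The arm moves only by the shell command python3 -m handwheel 'ROWS' [FORCE]. ROWS is a JSON object of lists of equal length, an entry for each row: "dp": the shift along the tool's x, y, z in mm, a list of three; "delta_rot": the turn, a rotation vector about the tool's x, y, z in degrees, a list of three; "claw": the opening, from 0 (shut) to 1 (fully open). In form: {"dp": [[dx, dy, dz], ...], "delta_rot": [[rx, ry, rz], ...], "claw": [claw, ...]}. A call has 1 to 20 rows; each row shifts and turns the commanded pose from where the row before left it, along the tool's axes as they then stand; what a row does not reach is not made up. A row lasts 1/8 s, in which the tool goes at most 62.5 mm and 10.7 degrees, less where a joint would pass 70% of its speed; a pose out of reach is approached as far as the arm can. A call with a gripper value outside its range is refused whole. The fingers move at their own pace and stop on an object; FORCE is the grip in N (left out, the last holds). Time passes only in rows, so rows that do not move let the fingers close. It gives the time, the measured TCP pose, the force and the opening at its end, in the units of the state.
- manip.get_state(): the state, without advancing time (a new reading comes with each control period).
- manip.grab_frame(name): name is "scene" or "top" or "wrist"; returns a dict with "img" (384x512x3 uint8, red, green, blue), "intrinsics" (3x3 intrinsics, pixels), "rvec" (rotation vector, rad) and "tvec" (3), from world to camera coordinates, as OpenCV has them. Camera axes: x right, y down, z forward; pixel columns grow to the right and rows downward; lengths in m; the calibration is good to about 2 mm. A picture is of the moment at which its call begins. There is no depth.
- manip.sign_off(): hands the job in, once; it reports no verdict.
Trained networks look in the newest picture that a camera, given by its name, has taken for a name from the list of things; names that differ only in an ending like _2 or _b are one class to them, and where a whole thing is asked for, a point or a joint stands for the part that bears it (a point fixed in the world has none). Each returns a list of dicts, best first, with "confidence" (0 to 1); they miss things now and then, are a little off and sometimes report something else, mostly with a low value. They report only what shows in the picture. A call takes as long as a camera call.
- manip.look_for(camera, label): "extent" ([left, top, right, bottom] in pixels, round what is visible of it).
- manip.masks_of(camera, label): "pixels" (384x512 bool, what is visible of it) and "extent" ([left, top, right, bottom] in pixels, round what is visible of it).
- manip.mark_of(camera, label): "position" ([column, row] in pixels: a listed point, or the origin of a listed thing).
The state is a dict: "time_s": time; "joint_pos": joint angles; "qd": joint speeds; "joint_torque": joint torques, N m; "tcp_pos": TCP position; "orientation": TCP orientation; "wrist_force": force on the tool from outside, world axes, zero at the start; "ft_torque": the same for the moment, N m; "opening": finger opening in m.
Only numpy, scipy, OpenCV 4.12 (cv2) and the standard library are available. Lean on these libraries where they do the work, as an engineer would, in place of code of your own. Each camera call takes 0.05 s, during which the arm holds its last target. There are 200 camera calls.

## Working session

There is one attempt and no reset: what is moved stays moved. The work goes in short steps, Python scripts to look and compute and a shell command to move; the robot and the scene stay as the last step left them, time stands still between calls to the robot, and variables do not carry over. Pictures are saved under pics/ and viewed, about 8 in all and at most 12, crops included, and the job is handed in when it is done.

```bash
mkdir -p pics; cat > h.py <<'E'
import numpy as np, cv2, json
from cell import manip
def cam(n):
    f=manip.grab_frame(n); f['K']=np.array(f['intrinsics'],float); f['R']=cv2.Rodrigues(np.array(f['rvec'],float))[0]; f['t']=np.array(f['tvec'],float).ravel(); return f
def save(f,p): cv2.imwrite(p,f['img'][:,:,::-1])
def proj(f,P): return cv2.projectPoints(np.array(P,float).reshape(-1,1,3),f['R'],f['t'],f['K'],None)[0].reshape(-1,2) if False else cv2.projectPoints(np.array(P,float).reshape(-1,1,3),np.array(f['rvec'],float),f['t'],f['K'],None)[0].reshape(-1,2)
def onplane(f,uv,z):
    d=f['R'].T@np.linalg.solve(f['K'],[uv[0],uv[1],1]); c=-f['R'].T@f['t']; return c+d*(z-c[2])/d[2]
E
python3 - <<'E'
from h import *
s=manip.get_state(); print(s['time_s'],s['tcp_pos'],s['orientation'],manip.finger_overhang)
ims=[]
for n in ('scene','top'):
    f=cam(n); save(f,f'pics/{n}0.png'); print(n,-f['R'].T@f['t'])
    for l in ('case','flap_hinge','flap_edge','cover_hinge','cover_edge','meter','screwdriver','jar','parts_bin'):
        m=manip.mark_of(n,l); print(l,[(np.round(q['position']).tolist(),round(q['confidence'],2)) for q in m[:2]])
E
```

```text
0.0 [0.29176747 0.580357   0.29116121] [-1.84657126e-04  2.30782994e-01  9.73004759e-01 -9.56550582e-04] 0.0697
scene [1.38764706 0.60205751 0.83264692]
case [([270.0, 213.0], 0.89)]
flap_hinge [([248.0, 185.0], 0.68), ([337.0, 258.0], 0.61)]
flap_edge [([252.0, 159.0], 0.91)]
cover_hinge [([300.0, 204.0], 0.75)]
cover_edge [([321.0, 148.0], 0.74)]
meter [([269.0, 203.0], 0.67)]
screwdriver [([220.0, 239.0], 0.69)]
jar [([217.0, 179.0], 0.67)]
parts_bin [([335.0, 256.0], 0.67)]
top [0.54800053 0.02076296 1.21957036]
case [([252.0, 228.0], 0.59)]
flap_hinge [([275.0, 231.0], 0.81), ([218.0, 227.0], 0.6)]
flap_edge [([271.0, 229.0], 0.9)]
cover_hinge [([215.0, 226.0], 0.81)]
cover_edge [([196.0, 224.0], 0.57)]
meter [([260.0, 234.0], 0.57)]
screwdriver [([261.0, 175.0], 0.64)]
jar [([321.0, 241.0], 0.66)]
parts_bin [([169.0, 209.0], 0.55)]
```

View pics/scene0.png

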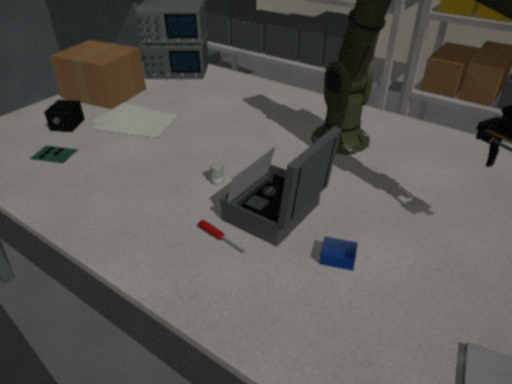

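View pics/top0.png

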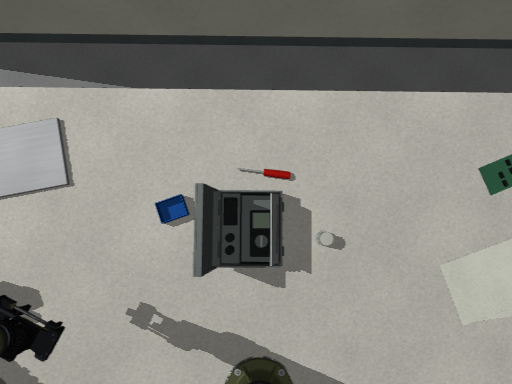

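The case lies with its +y to the world's +y: cover on the left in the top view (u≈205), flap upright at u≈272, jar to the right at (327,239), bin on the left at (172,209), screwdriver at (265,173). Next I fit the case pose and the joint angles.

```bash
cat > fit.py <<'E'
from h import *
from scipy.optimize import least_squares
def pts(p):
    x,y,a,fl,cv=p; c,s=np.cos(a),np.sin(a)
    W=lambda q:np.array([x+c*q[0]-s*q[1],y+s*q[0]+c*q[1],q[2]])
    def flap(X,r,n): return W([X,-.088+r*np.cos(fl)-n*np.sin(fl),.056+r*np.sin(fl)+n*np.cos(fl)])
    def cover(X,r,n): return W([X,.1-r*np.cos(cv)+n*np.sin(cv),.0805+r*np.sin(cv)+n*np.cos(cv)])
    return W,flap,cover
def model(p):
    W,f,c=pts(p)
    return {'case':W([0,0,0]),'flap_hinge':f(0,0,0),'flap_edge':f(0,.112,.002),'cover_hinge':c(0,0,0),'cover_edge':c(0,.2,.022)}
def fit(names=('scene','top'),p0=None,fs=None):
    fs=fs or {n:cam(n) for n in names}; obs=[]
    for n in fs:
        for l in ('case','flap_hinge','flap_edge','cover_hinge','cover_edge'):
            m=manip.mark_of(n,l)
            for q in m[:1]: obs.append((n,l,np.array(q['position']),q['confidence']))
    r=lambda p:np.concatenate([proj(fs[n],model(p)[l])[0]-uv for n,l,uv,_ in obs])
    s=least_squares(r,p0 if p0 is not None else [.56,.07,0,1.3,1.6],loss='soft_l1')
    return s.x,fs,obs,r(s.x).reshape(-1,2)
def overlay(f,p,out,crop,k):
    W,fl,cv=pts(p)
    L=[[W([sx*.12,sy*.1,.08]) for sx,sy in((-1,-1),(1,-1),(1,1),(-1,1))],[W([sx*.12,sy*.1,0]) for sx,sy in((-1,-1),(1,-1),(1,1),(-1,1))],
       [fl(-.105,0,.002),fl(.105,0,.002),fl(.105,.112,.002),fl(-.105,.112,.002)],[cv(-.12,0,.022),cv(.12,0,.022),cv(.12,.2,.022),cv(-.12,.2,.022)],[cv(-.12,0,0),cv(.12,0,0),cv(.12,.2,0),cv(-.12,.2,0)]]
    u0,v0,u1,v1=crop; im=cv2.resize(f['img'][v0:v1,u0:u1,::-1],None,fx=k,fy=k,interpolation=cv2.INTER_CUBIC)
    for q,col in zip(L,((0,255,0),(0,128,0),(0,255,255),(0,0,255),(255,0,255))):
        cv2.polylines(im,[np.int32(np.round((proj(f,q)+.5-[u0,v0])*k))],True,col,1)
    return im
E
python3 - <<'E'
from fit import *
p,fs,obs,r=fit(); print(np.round(p,4))
for o,q in zip(obs,r): print(o[0],o[1],np.round(q,1))
a=overlay(fs['scene'],p,0,(200,120,350,250),4); b=overlay(fs['top'],p,0,(180,170,300,290),4)
cv2.imwrite('pics/ov.png',cv2.resize(np.hstack([a[:480],b]),None,fx=.74,fy=.74))
for l,z in(('jar',0),('parts_bin',0),('screwdriver',0)):
    m=manip.mark_of('top',l); print(l,np.round(onplane(fs['top'],m[0]['position'],z),3))
E
```

```text
[ 0.5333  0.0362 -0.0424  1.3897  1.6708]
scene case [ 0.2 -1.7]
scene flap_hinge [-2.7  2.7]
scene flap_edge [ 0.3 -0.1]
scene cover_hinge [-0.3 -2.6]
top case [-0.6 -2.1]
top flap_hinge [0.3 0.1]
top flap_edge [0.1 5.6]
top cover_hinge [-2.9 -1.2]
top cover_edge [-0.   0.3]
jar [ 0.497 -0.205  0.   ]
parts_bin [0.598 0.297 0.   ]
screwdriver [ 0.715 -0.001  0.   ]
```

View pics/ov.png

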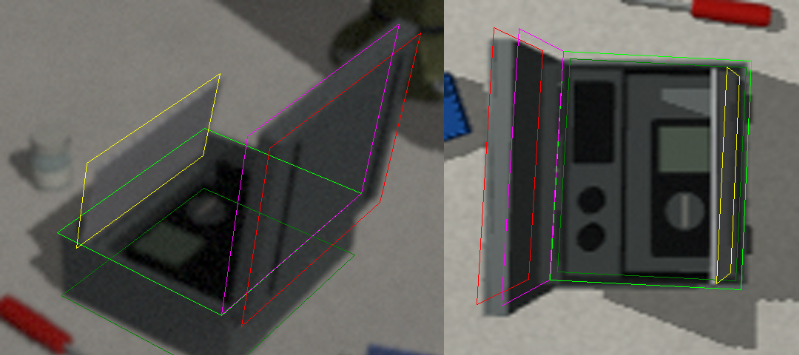

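```bash
python3 - <<'E'
from h import *
t=cv2.imread('pics/top0.png')[175:285,185:295]; s=cv2.imread('pics/scene0.png')[125:245,210:345]
g=lambda im:cv2.convertScaleAbs(im,alpha=1.6,beta=20)
cv2.imwrite('pics/t.png',g(cv2.resize(t,None,fx=5,fy=5,interpolation=cv2.INTER_CUBIC)))
cv2.imwrite('pics/s.png',g(cv2.resize(s,None,fx=5,fy=5,interpolation=cv2.INTER_CUBIC)))
E
```

```text
(no output)
```

View pics/t.png

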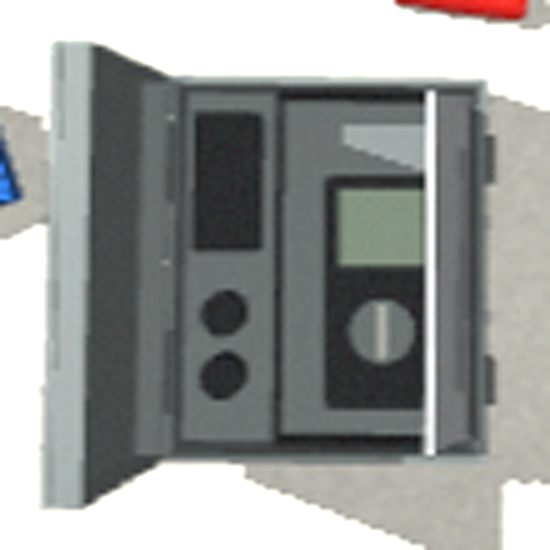

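View pics/s.png

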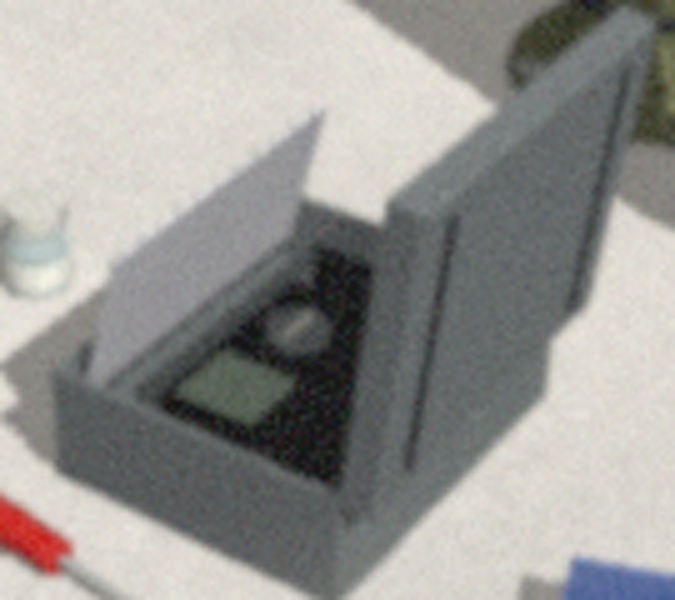

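```bash
cat > ref.py <<'E'
from fit import *
from scipy.optimize import least_squares
fs={'scene':cam('scene'),'top':cam('top')}
T=[('W',(.12,-.1,.08),487,80),('W',(-.12,-.1,.08),487,457),('c',(.12,.2,.022),55,42),('c',(-.12,.2,.022),43,507),('c',(.12,.2,0),95,42),('c',(-.12,.2,0),83,507),
('f',(.105,.112,.002),437,90),('f',(-.105,.112,.002),436,455),('f',(.105,.112,-.002),426,90),('f',(-.105,.112,-.002),424,455)]
S=[('f',(.105,.112,-.002),110,265),('f',(-.105,.112,-.002),323,112),('W',(.12,-.1,.08),57,372),('W',(.12,-.1,0),57,468),('W',(.12,.1,0),335,598),('c',(.12,.2,.022),455,215),('c',(.12,.2,0),390,208),('c',(-.12,.2,.022),652,35)]
O=[('top',k,q,185+(u+.5)/5-.5,175+(v+.5)/5-.5) for k,q,u,v in T]+[('scene',k,q,210+(u+.5)/5-.5,125+(v+.5)/5-.5) for k,q,u,v in S]
def res(p):
    W,f,c=pts(p); G={'W':W,'f':lambda q:f(*q),'c':lambda q:c(*q)}
    return np.concatenate([proj(fs[n],G[k](q))[0]-[u,v] for n,k,q,u,v in O])
s=least_squares(res,[.53,.035,-.03,1.4,1.65],loss='soft_l1'); p=s.x; print(np.round(p,4)); print(np.round(res(p).reshape(-1,2),1).tolist())
np.save('p.npy',p)
W,f,c=pts(p)
print('flap free edge',f(-.105,.112,0),f(.105,.112,0),'cover edge',c(0,.2,.022),c(0,.2,0))
for n in fs:
  for l in('jar','parts_bin','screwdriver'):
    m=manip.mark_of(n,l)
    if m: print(n,l,np.round(onplane(fs[n],m[0]['position'],0),3))
E
python3 ref.py
```

```text
[0.5293 0.0341 0.005  1.3247 1.6763]
[[0.2, -0.8], [0.3, 1.2], [-1.2, -0.2], [-0.3, 0.5], [-0.9, -0.3], [0.2, 0.6], [-0.4, -0.3], [-0.2, -0.1], [0.4, -0.3], [0.8, -0.2], [1.3, -0.8], [0.8, -1.7], [-1.5, -0.4], [-0.0, 1.5], [-0.0, 2.3], [-5.9, 0.5], [-0.7, -1.8], [1.0, -3.2]]
flap free edge [ 0.42461023 -0.02717037  0.16462438] [ 0.63460755 -0.02610988  0.16462438] cover edge [0.52858045 0.17701152 0.27707007] [0.52869093 0.15513419 0.2793874 ]
scene jar [ 0.484 -0.219  0.   ]
scene parts_bin [0.584 0.281 0.   ]
scene screwdriver [ 0.721 -0.007  0.   ]
top jar [ 0.495 -0.203  0.   ]
top parts_bin [0.595 0.29  0.   ]
top screwdriver [0.709 0.002 0.   ]
```

```bash
python3 -m handwheel '{"dp":[[0,0,-16],[0,0,-16],[0,0,-16],[0,0,-16],[0,0,-16],[0,0,-16],[0,0,-16]],"delta_rot":[[0,0,9],[0,0,9],[0,0,9],[0,0,9],[0,0,9],[0,0,9],[0,0,9]],"claw":[0,0,0,0,0,0,0]}' 20
python3 -m handwheel '{"dp":[[-39,14,0],[-39,14,0],[-39,14,0],[-39,14,0],[-39,14,0],[-39,14,0],[-39,14,0],[-39,14,0],[-39,14,0],[-39,14,0],[-39,14,0],[-39,14,0],[-39,14,0],[-39,14,0],[-39,14,0],[-39,14,0],[-39,14,0],[0,0,0]],"delta_rot":[[0,0,0],[0,0,0],[0,0,0],[0,0,0],[0,0,0],[0,0,0],[0,0,0],[0,0,0],[0,0,0],[0,0,0],[0,0,0],[0,0,0],[0,0,0],[0,0,0],[0,0,0],[0,0,0],[0,0,0],[0,0,0]],"claw":[0,0,0,0,0,0,0,0,0,0,0,0,0,0,0,0,0,0]}'
```

```text
time_s: 3.02
tcp_pos: [0.2919, 0.5807, 0.4048]
orientation: [-0.0, 0.707, 0.707, 0.0]
wrist_force: [-0.8, -0.2, 0.2]
opening: 0.0251
time_s: 5.28
tcp_pos: [0.5335, -0.085, 0.4045]
orientation: [0.001, 0.708, 0.707, -0.001]
wrist_force: [-0.4, 0.6, -0.4]
opening: 0.0005
```

```bash
python3 -m handwheel '{"dp":[[0,0,37],[0,0,37],[0,0,37],[0,0,37],[0,0,38],[12,0,0],[12,0,0],[11,0,0],[10,0,0],[13,0,5],[13,0,6],[11,0,9],[11,0,10],[8,0,12],[7,0,12],[3,0,9],[3,0,9],[2,0,9],[0,0,9]],"delta_rot":[[0,0,0],[0,0,0],[0,0,0],[0,0,0],[0,0,0],[0,0,0],[0,0,0],[0,0,0],[0,0,0],[0,0,0],[0,0,0],[0,0,0],[0,0,0],[0,0,0],[0,0,0],[0,0,0],[0,0,0],[0,0,0],[0,0,0]],"claw":[0,0,0,0,0,0,0,0,0,0,0,0,0,0,0,0,0,0,0]}'
python3 -m handwheel '{"dp":[[0,0,2],[0,0,0],[0,0,0]],"delta_rot":[[0,0,0],[0,0,0],[0,0,0]],"claw":[0,0,0]}'
python3 -c "
from h import *
f=cam('scene');g=cam('top')
cv2.imwrite('pics/a.png',cv2.convertScaleAbs(np.hstack([cv2.resize(f['img'][110:260,190:350,::-1],None,fx=2.5,fy=2.5,interpolation=cv2.INTER_CUBIC),cv2.resize(g['img'][160:310,170:330,::-1],None,fx=2.5,fy=2.5,interpolation=cv2.INTER_CUBIC)]),alpha=1.5,beta=10))"
```

```text
time_s: 7.65
tcp_pos: [0.533, 0.0352, 0.1278]
orientation: [-0.0, 0.705, 0.709, 0.0]
wrist_force: [-2.0, 1.5, 17.7]
opening: 0.0002
time_s: 8.02
tcp_pos: [0.5332, 0.0351, 0.1279]
orientation: [-0.001, 0.705, 0.709, 0.001]
wrist_force: [-5.3, 0.6, 14.1]
opening: 0.0005
```

View pics/a.png

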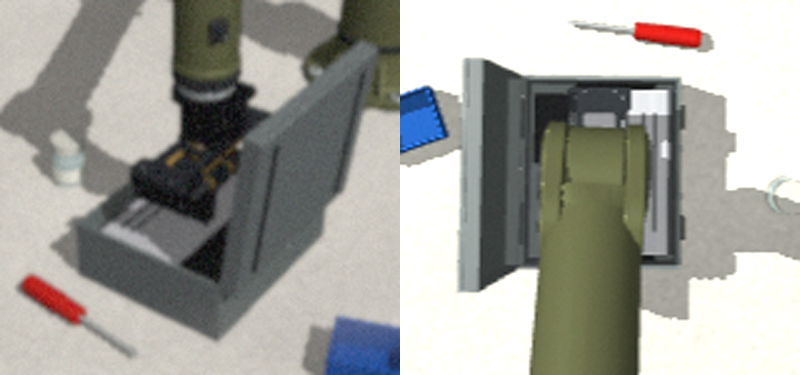

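The flap is flat: the tip has stopped at z≈58 mm with about 15 N, the cover still stands and the jar, bin and screwdriver look unmoved. Next I go over the cover and behind it.

```bash
python3 -m handwheel '{"dp":[[0,0,-30],[0,0,-40],[0,0,-40],[0,0,-40],[0,0,-40],[0,0,-40],[0,0,-42],[40,0,0],[40,0,0],[40,0,0],[40,0,0],[42,0,0],[0,0,0],[0,0,26],[0,0,26],[0,0,26],[0,0,0]],"delta_rot":[[0,0,0],[0,0,0],[0,0,0],[0,0,0],[0,0,0],[0,0,0],[0,0,0],[0,0,0],[0,0,0],[0,0,0],[0,0,0],[0,0,0],[0,0,0],[0,0,0],[0,0,0],[0,0,0],[0,0,0]],"claw":[0,0,0,0,0,0,0,0,0,0,0,0,0,0,0,0,0]}'
python3 -c "
from h import *
f=cam('scene');g=cam('top')
cv2.imwrite('pics/b.png',cv2.convertScaleAbs(np.hstack([cv2.resize(f['img'][90:260,190:350,::-1],None,fx=2.5,fy=2.5,interpolation=cv2.INTER_CUBIC),cv2.resize(g['img'][150:320,150:310,::-1],None,fx=2.5,fy=2.5,interpolation=cv2.INTER_CUBIC)]),alpha=1.5,beta=10))"
```

```text
time_s: 10.25
tcp_pos: [0.5311, 0.2356, 0.3182]
orientation: [-0.0, 0.706, 0.709, -0.002]
wrist_force: [-0.5, -0.5, 1.1]
opening: 0.0006
```

View pics/b.png

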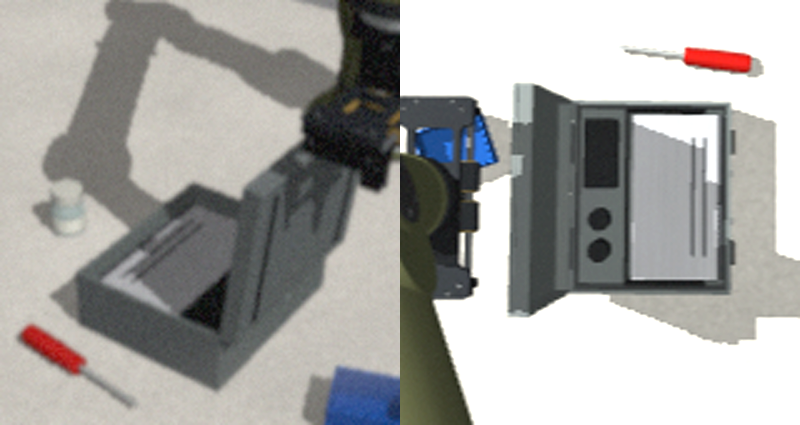

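The flap lies flat in both views (top view: plate from column 630 to 718 of the picture). The gripper stands behind the cover with nothing touching, so I push the cover now.

```bash
python3 -m handwheel '{"dp":[[-14,0,0],[-14,0,0],[-14,0,0],[-14,0,0],[-14,0,0],[-16,0,0],[-16,0,0],[-15,0,0],[-12,0,3],[-12,0,4],[-12,0,4],[-12,0,4],[-11,0,6],[-11,0,7],[-10,0,7],[-10,0,8],[-8,0,9],[-8,0,10],[-8,0,10],[-8,0,11]],"delta_rot":[[0,0,0],[0,0,0],[0,0,0],[0,0,0],[0,0,0],[0,0,0],[0,0,0],[0,0,0],[0,0,0],[0,0,0],[0,0,0],[0,0,0],[0,0,0],[0,0,0],[0,0,0],[0,0,0],[0,0,0],[0,0,0],[0,0,0],[0,0,0]],"claw":[0,0,0,0,0,0,0,0,0,0,0,0,0,0,0,0,0,0,0,0]}'
python3 -m handwheel '{"dp":[[-5,0,10],[-5,0,10],[-5,0,10],[-3,0,8],[-2,0,8],[-1,0,8],[-1,0,6],[0,0,2],[0,0,1],[0,0,0]],"delta_rot":[[0,0,0],[0,0,0],[0,0,0],[0,0,0],[0,0,0],[0,0,0],[0,0,0],[0,0,0],[0,0,0],[0,0,0]],"claw":[0,0,0,0,0,0,0,0,0,0]}'
```

```text
time_s: 12.85
tcp_pos: [0.5332, -0.0023, 0.2365]
orientation: [-0.0, 0.705, 0.709, 0.0]
wrist_force: [0.1, 0.7, 1.3]
opening: 0.0004
time_s: 14.1
tcp_pos: [0.5333, -0.0237, 0.1743]
orientation: [-0.0, 0.705, 0.709, 0.0]
wrist_force: [-0.1, 0.1, -0.1]
opening: 0.0005
```

```bash
python3 -c "
from h import *
print(manip.get_state()['wrist_force'])
f=cam('scene');g=cam('top')
cv2.imwrite('pics/c.png',cv2.convertScaleAbs(np.hstack([cv2.resize(f['img'][90:260,190:350,::-1],None,fx=2.5,fy=2.5,interpolation=cv2.INTER_CUBIC),cv2.resize(g['img'][150:320,150:310,::-1],None,fx=2.5,fy=2.5,interpolation=cv2.INTER_CUBIC)]),alpha=1.5,beta=10))"
```

```text
[-0.14658987  0.12996113 -0.07011169]
```

View pics/c.png

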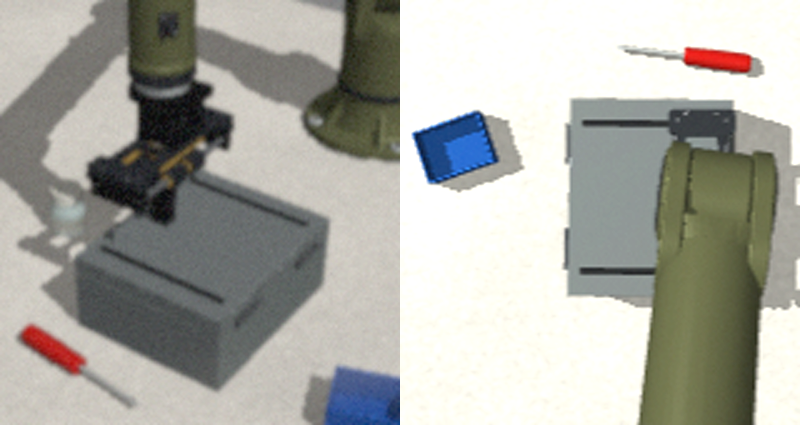

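The cover is down or nearly so, but the force reads about 0, so I press on until contact is firm.

```bash
python3 -m handwheel '{"dp":[[0,0,1],[0,0,1],[0,0,1],[0,0,1],[0,0,0],[0,0,0]],"delta_rot":[[0,0,0],[0,0,0],[0,0,0],[0,0,0],[0,0,0],[0,0,0]],"claw":[0,0,0,0,0,0]}'
```

```text
time_s: 14.95
tcp_pos: [0.5335, -0.0239, 0.1724]
orientation: [-0.0, 0.705, 0.709, 0.001]
wrist_force: [-6.5, 0.7, 15.5]
opening: 0.0005
```

```bash
python3 -m handwheel '{"dp":[[0,0,-15],[0,0,-35],[0,0,-40],[0,0,-40],[-40,0,-30],[-40,0,0],[-40,0,0],[-40,0,0],[-40,0,0],[-40,0,0],[0,0,0],[0,0,0]],"delta_rot":[[0,0,0],[0,0,0],[0,0,0],[0,0,0],[0,0,0],[0,0,0],[0,0,0],[0,0,0],[0,0,0],[0,0,0],[0,0,0],[0,0,0]],"claw":[0,0,0,0,0,0,0,0,0,0,0,0]}'
python3 -c "
from fit import *
p=np.load('p.npy'); p[3]=0; p[4]=0
fs={'scene':cam('scene'),'top':cam('top')}
for n in fs:
  for l in('jar','parts_bin','screwdriver'):
    m=manip.mark_of(n,l)
    if m: print(n,l,np.round(onplane(fs[n],m[0]['position'],0),3))
  m=manip.mark_of(n,'cover_edge'); print(n,m[:1],proj(fs[n],model(p)['cover_edge']))
cv2.imwrite('pics/d.png',np.hstack([overlay(fs['scene'],p,0,(190,130,350,290),2.5),overlay(fs['top'],p,0,(180,150,340,310),2.5)]))"
```

```text
time_s: 16.45
tcp_pos: [0.5347, -0.2633, 0.3302]
orientation: [-0.0, 0.705, 0.709, 0.0]
wrist_force: [0.7, 0.8, -0.2]
opening: 0.0002
scene jar [ 0.491 -0.217  0.   ]
scene parts_bin [0.584 0.29  0.   ]
scene screwdriver [ 0.722 -0.005  0.   ]
scene [{'position': [242.3, 174.6], 'confidence': 0.97}] [[244.18455198 173.22214666]]
top jar [ 0.487 -0.2    0.   ]
top parts_bin [0.594 0.295 0.   ]
top screwdriver [0.713 0.    0.   ]
top [{'position': [284.0, 225.4], 'confidence': 0.94}] [[282.82814212 228.29977748]]
```

View pics/d.png

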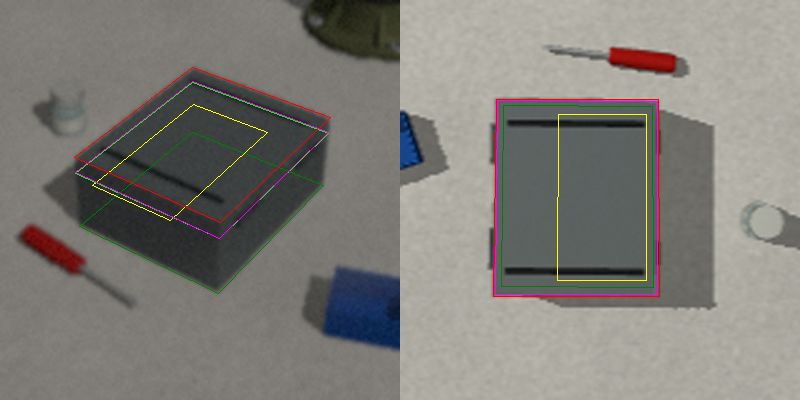

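The shut-case model matches both pictures. The bench items are where they were and the arm is clear.

```bash
python3 -c "
from cell import manip
print(manip.sign_off())"
```

```text
the job is handed in; nothing more can be done
None
```

I pushed the flap down flat first, then pushed the cover shut from behind. I backed the arm off clear of everything and handed the job in at about 16.5 s.

- **Flap:** the fingertip stopped firm at z≈58 mm with about 15 N, which is the flat position. A picture taken afterwards, with the cover still open, shows it flat.
- **Cover:** after the first stroke the force read about 0 N with the tip at about 104.6 mm. I pressed a little further and it stopped firm at about 102.7 mm with 15 N, against 102.5 mm when shut. The shut-case model lines up with both camera pictures.
- **Jar, bin and screwdriver:** they came out within 10 mm of their starting positions, which is within the scatter of the networks.
- **Disagreements:** the first case fit from the networks' points was visibly off, so I refitted it on corners picked by hand from the pictures. A few of those corners on the cover and case base still missed by 2 to 6 pixels in the scene view.
- **Not checked:** the meter is out of sight under the shut flap and cover, so I could not look at it at the end. Nothing touched it directly.

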